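# Sound a raw beaker through the guide of a probing stand

## Task

Wind the handwheel of the probing stand clockwise (seen from above), touching neither carriage nor beaker, until the carriage with the raw beaker meets its end stops under the guide. Then take the probe rod by its handle out of its wooden rest and lower it upright through the brass guide bush into the beaker, without touching the bush or the beaker, until its collar hangs about a centimetre above the bush. Finish there still holding it, centred in the bush, with the collar not resting on anything; leave the cup, jar and dish standing near by where they are.

Things in the scene. Friction and masses are not known exactly. Their poses are not given: they have to be found in the camera images.
- stand: the probing stand, fixed: grey base plate 100 x 355 x 16 mm lying along its own y axis. Origin on the table under the base, z up. At its +y end a column with an arm (70 mm wide, y = 33 to 167 mm, top 138 mm above the table) that carries the guide bush at y = 75 mm; at its -y end a gear housing with the handwheel at y = -125 mm. Between them the carriage slides along y
- guide_top (a point): centre of the upper mouth of the brass guide bush: an upright tube, bore 24 mm, outside 36 mm, 22 mm long, its upper rim 144 mm above the table and 6 mm proud of the arm; axes as the stand's
- carriage (a joint): position of the aluminium carriage (82 x 84 mm) along the stand's +y, in m: 0 is the handwheel end, 0.055 is hard against the end stops, where its beaker stands centred under the guide. It starts 25 to 53 mm short of the stops. Geared to the handwheel, 50 mm a turn; stays where it is left
- carriage_top (a point): middle of the carriage's top face, 32 mm above the table; moves with the carriage. On it, held fast in a ring, stands a clay-coloured raw beaker (65 mm wide, 78 mm high, open at the top, rim 110 mm and inner floor 39 mm above the table)
- wheel_axis (a point): point on the upright axis of the steel handwheel (92 mm wide, its rim 62 mm above the table), at the height of crank_grip; axes as the stand's
- crank_grip (a point): grip point of the wheel's crank knob: a black upright knob, 18 mm across, free to spin on its pin, 63 to 109 mm above the table, 34 mm off the wheel's axis; the point lies on the knob's axis 90 mm above the table. It goes clockwise seen from above to drive the carriage towards the guide, and needs 2 to 3 N (up to 10 N at the stop)
- rest: wooden rest of the probe, fixed: base 76 x 76 mm, two cheeks and a top slat at 108 mm height with an 18 mm hole through which the probe hangs by its collar; origin on the table under the hole, z up
- probe: steel probe rod, 152 mm long, about 0.12 kg, hanging upright in the rest: rod 10 mm across from the tip (origin, z up along the rod) to 92 mm, a collar 34 mm across from 92 to 97 mm, and a round handle 16 mm across from 97 to 152 mm. Round about z
- probe_collar (a point): centre of the underside of the probe's collar, 92 mm above its tip
- water_cup: small brown cup, 46 mm wide, 53 mm high, loose; origin under its foot; leave alone
- raw_jar: small clay-coloured raw jar, 62 mm wide, 64 mm high, loose; origin under its foot; leave alone
- clay_dish: shallow brown dish, 87 mm wide, 31 mm high, loose; origin under its foot; leave alone

How it is judged (in metres and radians):
On the way, in this order (a step that is already met when the one before it is completed fails the run):
1. the carriage is wound against its end stops (value of joint carriage above 0.0535 m), for 0.2 s.
2. the probe's tip has passed down through the guide bush (z of probe in the frame of guide_top below -0.03 m and horizontal distance between probe and guide_top below 0.007 m), for 0.2 s.
At the end, for the whole second after the job is handed in: The carriage is against its stops (within 1.5 mm); the probe hangs still in the gripper, through the bush, tip and collar both within 4.5 mm of the bush's axis, the collar's underside 4 to 18 mm above the bush, touching neither the bush nor the beaker (value of joint carriage above 0.0535 m and horizontal distance between each of probe, probe_collar and guide_top below 0.0045 m and z of probe_collar in the frame of guide_top between 0.004 and 0.018 m and contact force between probe and stand below 0.2 N and contact force between probe and the fingers above 1 N and linear speed of probe below 0.02 m/s); the arm keeps its last pose, push and grip.
It fails at once if the probe touches the guide, the beaker or any other part of the stand (contact force between probe and stand above 0.5 N).
It fails at once if the robot touches the carriage or the beaker, instead of the handwheel (contact force between any of the arm, the fingers and carriage above 1 N).
It fails at once if the cup, the jar or the dish is moved by more than 15 mm (distance of any of water_cup, raw_jar, clay_dish from where it was at the start of the episode above 0.015 m).
It also fails if it takes over 66 s, if anything falls off the work surface, if the arm or the gripper's body presses on something with over 40 N, if the wrist force passes 120 N, or if a joint passes its speed limit or range.

## Robot

A 7-joint arm with a two-finger parallel gripper is mounted at the origin on the work surface; the furniture and walls round the work are solid. World frame = base frame: x ahead of the robot, y to its left, z up, the work surface at z = 0. Lengths are in mm, angles in rad, forces in N, time in s.
With the tool pointing down it reaches from about 425 to 1025 mm from the base axis. Payload 3.6 kg.
Tool frame: the origin (TCP) lies midway between the tips of the shut fingers; the grasp point (between the pads) lies ctrl.grip_point_offset behind it (ctrl.grip_point_offset is the distance from the TCP to the grasp point, in mm); z points along the fingers, y is the line along which they close (so a half turn about z gives the same grasp; the last joint's range is limited). The gripper opens to 85 mm and grips with 20 to 120 N. Pads are 22 mm wide; open, the fingers measure 114 mm over their backs; the gripper's body (76 mm by 85 mm) begins 54 mm behind the grasp point. The pads swing forward as they close: fully open they stand 13 mm farther back than shut.
Start: joints at [-1.298, 0.591, 0.048, 1.609, -0.033, 0.943, -0.034], TCP at [259.326, 677.038, 231.302] pointing down, gripper open.
Joint ranges: [-2.69, 2.69], [-0.47, 2.24], [-1.27, 1.36], [0.19, 2.51], [-1.53, 4.68], [0.08, 2.07], [-3.09, 3.09]. Speed limits (rad/s): [2.57, 2.57, 3.14, 3.14, 3.14, 3.14, 3.14].

## Interface

Orientations are given as [roll, pitch, yaw] about the fixed x, y, z axes, in that order (R = Rz(yaw) Ry(pitch) Rx(roll)).
In Python, from workcell import status, eyes, ctrl gives the robot as it stands.
- The arm moves only by the shell command python3 -m creep 'ROWS' [FORCE]. ROWS is JSON, a list of rows, each a list of 5 numbers: the finger opening in mm, from 0 to 85.4, then the shift along the tool's x, y, z in mm, then the turn about the tool's z in degrees. A call has 1 to 12 rows; each row shifts and turns the commanded pose from where the row before left it, along the tool's axes as they then stand; what a row does not reach is not made up. A row lasts 1/8 s, in which the tool goes at most 62.5 mm and 10.7 degrees, less where a joint would pass 70% of its speed; a pose out of reach is approached as far as the arm can. A call with a gripper value outside its range is refused whole. The fingers move at their own pace and stop on an object; FORCE is the grip in N (left out, the last holds). Time passes only in rows, so rows that do not move let the fingers close. It gives the time, the measured TCP pose, the force, the opening and the grip force at its end, in the units of the state.
- status.observe(): the state, without advancing time (a new reading comes with each control period).
- eyes.read_camera(name): name is "scene" or "top" or "wrist"; returns the picture (480x640x3 uint8, blue, green, red); there is no depth.
- eyes.camera_params(name): a dict with "fx", "fy", "cx", "cy" (pixels), "R" (3x3) and "t" (3): a world point X has camera coordinates R X + t. Camera axes: x right, y down, z forward; pixel columns grow to the right and rows downward; lengths in mm; the calibration is good to about 2 mm. The wrist camera is an equidistant fisheye: a pixel r from the principal point sees the ray r / f radians off the axis. A picture is of the moment at which its call begins: read the wrist's pose just before it. camera_params takes no time and is no camera call; for the wrist camera it gives the pose at the moment of the call.
- ctrl.hand_in(): hands the job in; it is judged then, once.
The state is a dict: "time": time; "qpos": joint angles; "qvel": joint speeds; "joint_efforts": joint torques, N m; "tcp_pos": TCP position; "tool_rot": TCP orientation; "ft_force": force on the tool from outside, world axes, zero at the start; "moment": the same for the moment, N m; "opening": finger opening in mm; "finger_force": force on a finger pad.
Only numpy, scipy, OpenCV 4.12 (cv2) and the standard library are available. Lean on these libraries where they do the work, as an engineer would, in place of code of your own. Each camera call takes 0.05 s, during which the arm holds its last target. There are 200 camera calls.

## Working session

There is one attempt and no reset: what is moved stays moved. The work goes in short steps, Python scripts to look and compute and a shell command to move; the robot and the scene stay as the last step left them, time stands still between calls to the robot, and variables do not carry over. Pictures are saved under pics/ and viewed, at most 12 in all, crops included, and the job is handed in when it is done.

```bash
mkdir -p pics; ls
python3 - <<'E'
from workcell import status, eyes, ctrl
import cv2,numpy as np
s=status.observe();print({k:np.round(v,3).tolist() for k,v in s.items()},ctrl.grip_point_offset)
ims=[]
for n in("scene","top","wrist"):
    p=eyes.camera_params(n);im=eyes.read_camera(n);cv2.imwrite(f"pics/{n}0.png",im)
    print(n,{k:np.round(v,3).tolist() for k,v in p.items()})
E
```

```text
pics
{'time': 0.0, 'qpos': [-1.298, 0.592, 0.048, 1.61, -0.033, 0.943, -0.034], 'qvel': [-0.002, -0.001, 0.0, 0.002, -0.001, -0.001, -0.001], 'joint_efforts': [-0.0, -54.868, 1.546, -19.812, 0.009, 0.009, 0.0], 'tcp_pos': [259.009, 676.283, 230.135], 'tool_rot': [-3.139, 0.0, 2.776], 'ft_force': [-0.248, 0.172, -0.631], 'moment': [0.03, -0.067, 0.04], 'finger_force': 0.0, 'opening': 85.553} 18.700000000000003
scene {'fx': 458.601, 'fy': 458.601, 'cx': 327.321, 'cy': 245.425, 'R': [[0.605, -0.796, 0.018], [-0.339, -0.277, -0.899], [0.721, 0.538, -0.437]], 't': [-260.424, 285.881, 638.285]}
top {'fx': 491.186, 'fy': 491.186, 'cx': 310.686, 'cy': 246.523, 'R': [[-0.003, -1.0, -0.001], [-0.985, 0.003, -0.174], [0.174, 0.0, -0.985]], 't': [43.444, 481.735, 1174.862]}
wrist {'fx': 371.648, 'fy': 371.648, 'cx': 321.63, 'cy': 240.684, 'R': [[0.358, 0.934, -0.002], [0.89, -0.34, 0.303], [0.282, -0.11, -0.953]], 't': [-723.985, -38.959, 379.377]}
```

View pics/scene0.png

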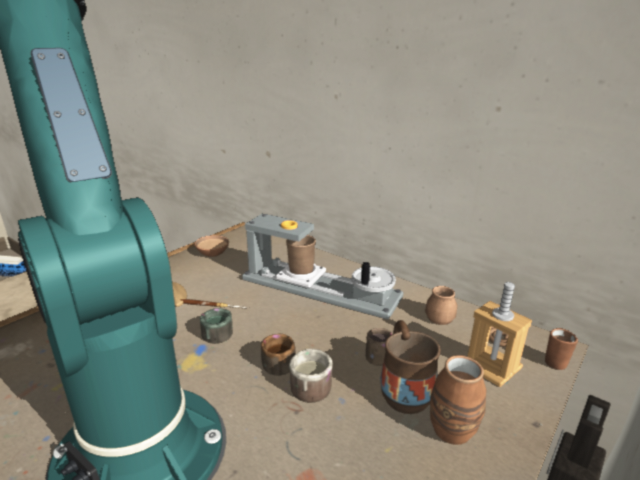

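View pics/top0.png

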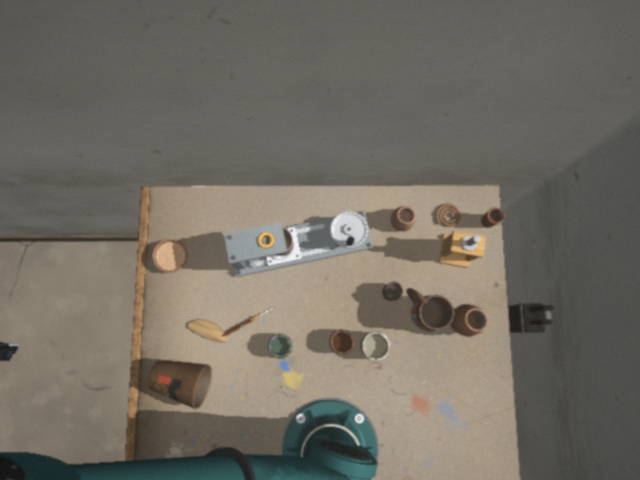

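The scene picture shows the bush at (289,225), knob at (366,272) and probe handle at (507,298). In the top view the bush is at (266,240), the wheel at (349,229), the knob at (349,241) and the probe at (470,242). The cup, jars and dish are near (404,217), (493,217) and (169,256). Next I'll triangulate from masks.

```bash
cat > h.py <<'E'
import cv2,numpy as np
from workcell import status,eyes,ctrl
def ray(p,uv,fish=False):
    R=np.array(p["R"]);t=np.array(p["t"]).ravel()
    x=(uv[0]-p["cx"])/p["fx"];y=(uv[1]-p["cy"])/p["fy"]
    if fish:
        r=np.hypot(x,y);k=np.sinc(r/np.pi);d=np.array([x*k,y*k,np.cos(r)])
    else: d=np.array([x,y,1.])
    d=R.T@d;return -R.T@t,d/np.linalg.norm(d)
def plane(p,uv,z,fish=False):
    c,d=ray(p,uv,fish);return c+d*(z-c[2])/d[2]
def tri(rs):
    A=np.zeros((3,3));b=np.zeros(3)
    for c,d in rs:
        M=np.eye(3)-np.outer(d,d);A+=M;b+=M@c
    X=np.linalg.solve(A,b);return X,[np.linalg.norm((np.eye(3)-np.outer(d,d))@(X-c)) for c,d in rs]
def proj(p,X,fish=False):
    v=np.array(p["R"])@X+np.array(p["t"]).ravel()
    if fish:
        th=np.arctan2(np.hypot(v[0],v[1]),v[2]);k=th/np.hypot(v[0],v[1])
        return np.array([p["cx"]+p["fx"]*k*v[0],p["cy"]+p["fy"]*k*v[1]])
    return np.array([p["cx"]+p["fx"]*v[0]/v[2],p["cy"]+p["fy"]*v[1]/v[2]])
def blobs(m,box,amin=8):
    x0,y0,x1,y1=box;k=np.zeros_like(m);k[y0:y1,x0:x1]=m[y0:y1,x0:x1]
    n,_,st,ce=cv2.connectedComponentsWithStats(k)
    return [(st[i].tolist(),ce[i].round(1).tolist()) for i in range(1,n) if st[i][4]>=amin]
E
python3 - <<'E'
from h import *
T=cv2.imread("pics/top0.png");S=cv2.imread("pics/scene0.png")
def yel(i):
    h=cv2.cvtColor(i,cv2.COLOR_BGR2HSV);return cv2.inRange(h,(18,150,120),(32,255,255))
def blk(i): return cv2.inRange(i,(0,0,0),(45,45,45))
print("bush",blobs(yel(T),(240,220,290,260)),blobs(yel(S),(270,210,305,235)))
print("knob",blobs(blk(T),(325,205,372,255)),blobs(blk(S),(350,255,380,290)))
a=cv2.resize(T[205:275,325:495],None,fx=4.5,fy=4.5,interpolation=2)
b=cv2.resize(S[255:390,340:540],None,fx=3.8,fy=3.8,interpolation=2)[:280]
b=cv2.resize(S[255:335,340:540],None,fx=3.8,fy=3.8,interpolation=2);b=np.pad(b,((0,0),(0,a.shape[1]-b.shape[1]),(0,0)))
cv2.imwrite("pics/z1.png",np.vstack([a,b])[:600])
E
```

```text
bush [([259, 234, 14, 13, 61], [265.3, 239.1])] [([282, 222, 14, 6, 68], [288.4, 224.5])]
knob [] [([362, 263, 7, 21, 127], [364.9, 272.8])]
```

View pics/z1.png

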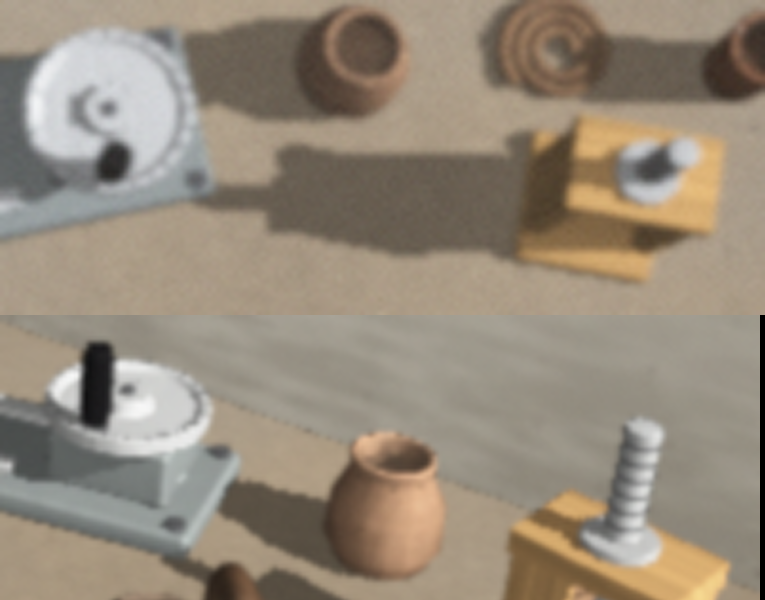

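The crop shows the knob top-view centre at about (350.1,240.8), the wheel hub at (348.8,228.8), the handle top at (477,238.3) and the collar at (469.4,243.2). In the scene view the handle top is at (509.2,284), the collar at (503.4,314.2) and the knob at (365.5,273).

Run:
```python
from h import *
pt=eyes.camera_params("top");ps=eyes.camera_params("scene")
for n,a,b,z in [("bush",(265.6,239.6),(288.6,224.7),144),("knobmid",(350.1,240.8),(365.3,272.8),86),("hub",(349,228.8),(373.2,274.7),65),("handletop",(477,238.3),(509.2,283.5),171),("collar",(469.4,243.2),(503.4,314.2),116)]:
    X,e=tri([ray(pt,a),ray(ps,b)]);print(n,X.round(1),np.round(e,1),plane(pt,a,z).round(1),plane(ps,b,z).round(1))
```

```text
bush [479.8 145.4 142.7] [0.9 0.9] [480.1 144.6 144. ] [476.8 143.9 144. ]
knobmid [487.  -51.6  89.2] [0.3 0.3] [487.8 -52.1  86. ] [491.5 -48.5  86. ]
hub [520.3 -50.9  69.8] [0.4 0.4] [521.6 -51.6  65. ] [527.4 -46.4  65. ]
handletop [ 476.4 -326.2  171.5] [0.3 0.3] [ 476.7 -326.7  171. ] [ 477.  -325.7  171. ]
collar [ 476.  -327.7  113.7] [0.3 0.3] [ 475.7 -327.2  116. ] [ 472.  -328.3  116. ]
```

Bush to hub comes to 200 mm and knob to hub to 33.5 mm, both as they should be, and the heights agree. Moving above the knob.

```bash
python3 -m creep '[[85,-36,-46,0,0],[85,-36,-46,0,0],[85,-36,-46,0,0],[85,-36,-46,0,0],[85,-36,-46,0,0],[85,-36,-46,0,0],[85,-36,-46,0,0],[85,-36,-46,0,0],[85,-36,-46,0,0],[85,-36,-46,0,0],[85,-36,-46,0,0],[85,-36,-46,0,0]]'
python3 -m creep '[[85,-42,-46,0,0],[85,0,0,0,10],[85,0,0,0,10],[85,0,0,0,10],[85,0,0,0,10],[85,0,0,0,10],[85,0,0,0,10],[85,0,0,0,9],[85,0,0,0,0],[85,0,0,0,0]]'
python3 - <<'E'
from h import *
p=eyes.camera_params("wrist");im=eyes.read_camera("wrist");cv2.imwrite("pics/w1.png",im)
for n,X in [("knobtop",(487,-51.6,109)),("hub",(520.3,-50.9,66)),("bush",(480,145,144))]: print(n,proj(p,np.array(X),True).round(1))
E
```

```text
time: 1.65
tcp_pos: [465.7, 5.3, 231.4]
tool_rot: [3.141, 0.0, 2.776]
ft_force: [1.2, 0.8, -0.1]
opening: 85.2
finger_force: 0.0
time: 2.9
tcp_pos: [488.0, -50.9, 231.2]
tool_rot: [-3.141, 0.0, 1.574]
ft_force: [0.1, 0.1, -0.8]
opening: 85.0
finger_force: 0.0
knobtop [320.6 233.7]
hub [359.7 218.8]
bush [310.1 -50.3]
```

View pics/w1.png

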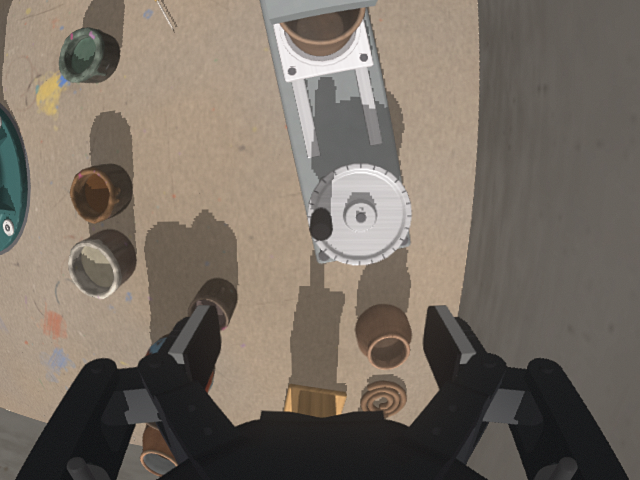

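The knob's top is at about (321,232) and the hub at (360,214), within about 2 mm of the prediction. Descending and gripping.

```bash
python3 -m creep '[[45,0,0,0,0],[45,0,0,40,0],[45,0,0,40,0],[45,0,0,40,0],[45,0,0,36,0],[45,0,0,0,0],[45,0,0,0,0],[0,0,0,0,0],[0,0,0,0,0],[0,0,0,0,0],[0,0,0,0,0],[0,0,0,0,0]]' 30
```

```text
time: 4.45
tcp_pos: [487.3, -50.7, 76.7]
tool_rot: [-3.141, -0.001, 1.572]
ft_force: [-2.7, 0.5, 7.7]
opening: 16.5
finger_force: 29.1
```

```bash
python3 -m creep '[[0,0,0,-2,0],[0,8.8,1.2,0,0],[0,8.2,3.4,0,0],[0,7.0,5.4,0,0],[0,5.4,7.0,0,0],[0,3.4,8.2,0,0],[0,1.2,8.8,0,0],[0,0,0,0,0],[0,0,0,0,0]]'
```

```text
time: 5.58
tcp_pos: [522.7, -16.3, 77.1]
tool_rot: [3.141, -0.0, 1.572]
ft_force: [2.1, 2.0, -16.3]
opening: 17.1
finger_force: 30.6
```

```bash
python3 -m creep '[[0,-1.2,8.8,1,0],[0,-3.4,8.2,0,0],[0,-5.4,7.0,0,0],[0,-7.0,5.4,0,0],[0,-8.2,3.4,0,0],[0,-8.8,1.2,0,0],[0,0,0,0,0],[0,0,0,0,0]]'
python3 - <<'E'
from h import *
im=eyes.read_camera("top")
cv2.imwrite("pics/t2.png",cv2.resize(im[210:290,215:385],None,fx=4,fy=4,interpolation=2))
E
```

```text
time: 6.58
tcp_pos: [555.3, -51.8, 76.7]
tool_rot: [-3.141, 0.0, 1.571]
ft_force: [-5.1, -0.6, 6.1]
opening: 16.6
finger_force: 32.8
```

View pics/t2.png

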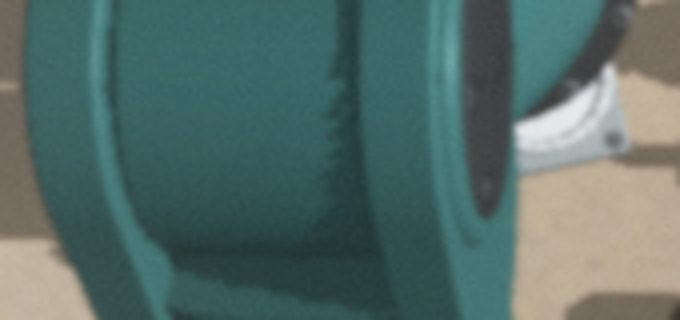

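The arm hides the stand in this view, so I'll wind on by force and position feedback.

```bash
python3 -m creep '[[0,-8.8,-1.2,0,0],[0,-8.2,-3.4,0,0],[0,-7.0,-5.4,0,0],[0,0,0,0,0]]'; python3 -m creep '[[0,-5.4,-7.0,0,0],[0,-3.4,-8.2,0,0],[0,-1.2,-8.8,0,0],[0,0,0,0,0]]'
python3 - <<'E'
from h import *
cv2.imwrite("pics/w2.png",eyes.read_camera("wrist"))
E
```

```text
time: 7.12
tcp_pos: [551.9, -65.1, 76.8]
tool_rot: [3.134, -0.01, 1.579]
ft_force: [4.7, 15.8, -0.7]
opening: 16.5
finger_force: 32.3
time: 7.62
tcp_pos: [544.5, -82.0, 79.3]
tool_rot: [3.104, 0.005, 1.58]
ft_force: [0.7, -1.7, 0.1]
opening: 7.2
finger_force: 0.0
```

View pics/w2.png

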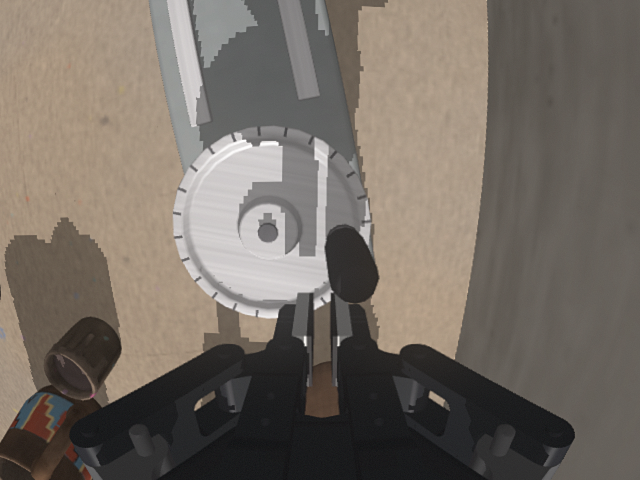

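The fingers slipped off the knob at about -25° after meeting 16 N, so the carriage is probably at its stops. I'll lift, move towards the probe and check the carriage.

```bash
python3 -m creep '[[10,0,0,-40,0],[10,0,0,-50,0],[10,0,0,-50,0],[30,-50,-10,0,0],[60,-50,-10,0,0],[60,-50,-10,0,0],[60,-50,-10,0,0],[60,-40,0,0,0],[60,0,0,0,0],[60,0,0,0,0]]'
python3 - <<'E'
from h import *
p=eyes.camera_params("wrist");im=eyes.read_camera("wrist")
for n,X in [("bush",(480,145,144)),("collar",(476,-327.5,113)),("htop",(476,-326.5,168))]: print(n,proj(p,np.array(X),True).round(1))
T=eyes.read_camera("top");cv2.imwrite("pics/top3.png",T)
S=eyes.read_camera("scene");cv2.imwrite("pics/scene3.png",S);cv2.imwrite("pics/w3.png",im)
b=np.hstack([cv2.resize(im,(400,300),interpolation=3),cv2.resize(S[205:325,230:390],(400,300),interpolation=2)])
b=np.vstack([b,np.pad(cv2.resize(T[205:275,215:401],(797,300),interpolation=2),((0,0),(0,3),(0,0)))])
cv2.imwrite("pics/c3.png",b)
E
```

```text
time: 8.93
tcp_pos: [483.0, -324.8, 216.3]
tool_rot: [3.14, 0.0, 1.572]
ft_force: [-0.8, -0.5, 0.2]
opening: 59.6
finger_force: 0.0
bush [ 318.7 -271.5]
collar [311.6 244.1]
htop [309.2 273.2]
```

View pics/c3.png

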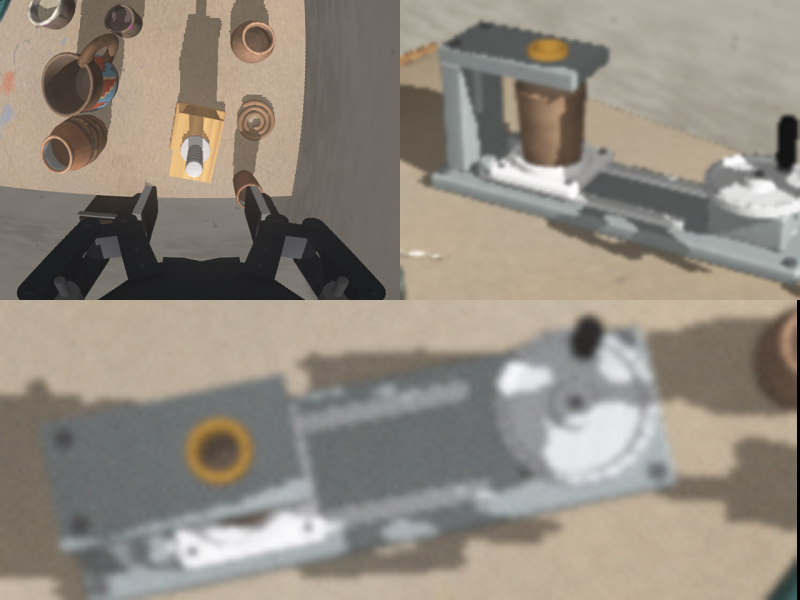

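The carriage and beaker now stand under the arm, and the probe's handle is at about wrist pixel (309,265). I'll check the carriage numerically, using the carriage corner and the knob angle.

Run:
```python
from h import *
pt=eyes.camera_params("top");ps=eyes.camera_params("scene");pw=eyes.camera_params("wrist")
B=np.array([480,145.3]);H=np.array([521.2,-51.]);ey=(B-H)/np.linalg.norm(B-H);ex=np.array([ey[1],-ey[0]]);O=B-75*ey
print("yaw",np.degrees(np.arctan2(-ey[0],ey[1])),np.linalg.norm(B-H))
T=cv2.imread("pics/top3.png");S=cv2.imread("pics/scene3.png");W=cv2.imread("pics/w3.png")
blk=lambda i,t=45: cv2.inRange(i,(0,0,0),(t,t,t))
bt=blobs(blk(T,60),(340,205,362,222),5);bs=blobs(blk(S),(380,245,400,275),5);print(bt,bs)
if bt and bs:
    X,e=tri([ray(pt,bt[0][1]),ray(ps,bs[0][1])]);print(X,e,np.degrees(np.arctan2(X[1]-H[1],X[0]-H[0])))
for c in [(-41,33),(-41,31)]:
    P=np.r_[O+c[0]*ex+c[1]*ey,32];print("corner exp",c,proj(pt,P).round(1),proj(ps,P).round(1))
# zooms
def z(i,x0,y0,x1,y1,w,h): return cv2.resize(i[y0:y1,x0:x1],(w,h),interpolation=2)
b=np.hstack([z(T,250,240,310,280,400,267),z(S,255,255,315,295,400,267)])
w=z(W,230,150,390,270,800,600)[:333] if 0 else z(W,250,200,370,325,320,333)
b=np.vstack([b,np.pad(w,((0,0),(0,480),(0,0)))])
cv2.imwrite("pics/c4.png",b)
```

```text
yaw 11.853349308488152 200.5769926985645
[([349, 210, 6, 8, 34], [351.4, 213.5])] [([381, 252, 8, 21, 126], [384.5, 261.6])]
[554.20197464 -56.08572674  88.40668288] [np.float64(0.09763738200163628), np.float64(0.09763738200158345)] -8.760577396305607
corner exp (-41, 33) [289.2 260.5] [297.5 281.5]
corner exp (-41, 31) [290.  260.3] [298.3 281.7]
```

View pics/c4.png

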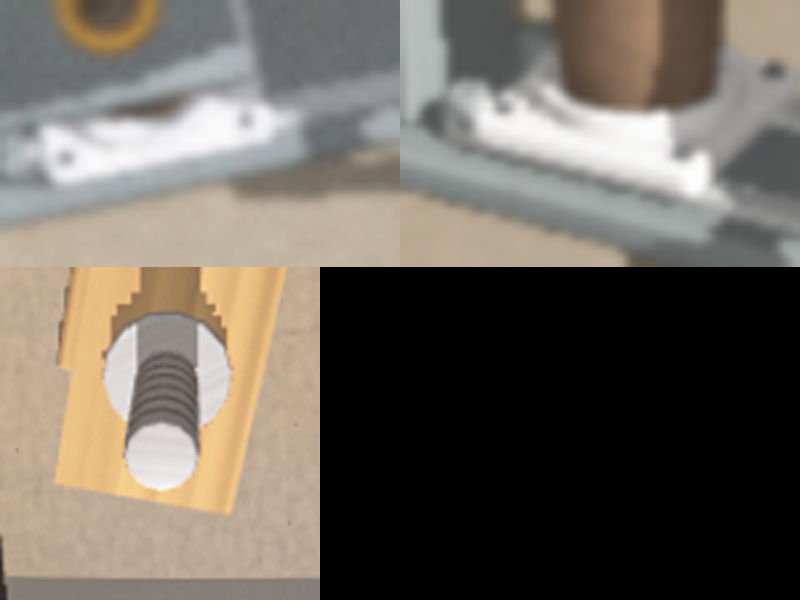

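Run:
```python
from h import *
pt=eyes.camera_params("top");ps=eyes.camera_params("scene")
B=np.array([480,145.3]);H=np.array([521.2,-51.]);ey=(B-H)/np.linalg.norm(B-H);ex=np.array([ey[1],-ey[0]])
for f,box in (("scene0",(275,236,330,275)),("scene3",(270,236,320,272))):
    S=cv2.imread(f"pics/{f}.png");h=cv2.cvtColor(S,cv2.COLOR_BGR2HSV)
    m=cv2.inRange(h,(3,60,30),(15,200,190))
    for r in (246,250,254,258,262):
        c=np.where(m[r,box[0]:box[2]])[0]+box[0]
        if len(c): print(f,r,c.min(),c.max(),len(c),(c.min()+c.max())/2)
for q in (0,-2,-5,-25,-30,-35):
    o=[]
    for zz in (60,75,90):
        C=B+q*ey
        # silhouettes: tangent points
        cam=ray(ps,(0,0))[0][:2];v=C-cam;n=np.array([-v[1],v[0]])/np.linalg.norm(v)
        a=[proj(ps,np.r_[C+s*32*n,zz]) for s in(-1,1)];o.append(((a[0]+a[1])/2).round(1).tolist())
    print(q,o)
# bush silhouette now in scene (bias check)
print(proj(ps,np.r_[B,144]))
for f in("scene0","scene3"):
    h=cv2.cvtColor(cv2.imread(f"pics/{f}.png"),cv2.COLOR_BGR2HSV);print(blobs(cv2.inRange(h,(18,130,80),(32,255,255)),(270,210,305,235)))
# knob start angle, same method as end
for t in(45,60,75):
  print(blobs(cv2.inRange(cv2.imread("pics/top0.png"),(0,0,0),(t,t,t)),(340,232,360,250),5))
```

```text
scene0 246 288 314 27 301.0
scene0 250 288 314 27 301.0
scene0 254 288 314 27 301.0
scene0 258 288 314 27 301.0
scene0 262 289 313 25 301.0
scene3 246 277 302 26 289.5
scene3 250 277 303 27 290.0
scene3 254 278 302 25 290.0
scene3 258 278 302 25 290.0
scene3 262 279 301 23 290.0
0 [[289.7, 258.3], [289.6, 252.3], [289.5, 246.3]]
-2 [[290.5, 258.5], [290.4, 252.5], [290.3, 246.5]]
-5 [[291.7, 258.7], [291.6, 252.8], [291.5, 246.8]]
-25 [[299.5, 260.6], [299.4, 254.7], [299.4, 248.6]]
-30 [[301.5, 261.1], [301.4, 255.1], [301.4, 249.1]]
-35 [[303.4, 261.6], [303.4, 255.6], [303.4, 249.6]]
[289.07734688 224.08508099]
[([281, 221, 16, 8, 106], [288.8, 224.5])]
[([281, 221, 16, 8, 111], [288.7, 224.6])]
[([348, 241, 3, 3, 7], [349.0, 242.3])]
[([347, 238, 6, 7, 30], [349.5, 241.0])]
[([347, 237, 6, 8, 36], [349.6, 240.9])]
```

The beaker moved about 28 mm to within about 1 mm of the bush axis. The pads may have wedged the knob back as they slipped off, so I'll regrip it and pull again gently.

```bash
python3 -m creep '[[45,53.5,14.2,0,0],[45,53.5,14.2,0,0],[45,53.5,14.2,0,0],[45,53.5,14.2,0,0],[45,53.5,14.2,0,0],[45,0,0,50,0],[45,0,0,50,0],[45,0,0,39,0],[45,0,0,0,0],[45,0,0,0,0]]'
python3 -m creep '[[0,0,0,0,0],[0,0,0,0,0],[0,0,0,0,0],[0,0,0,0,0],[0,0,0,0,0]]' 40
```

```text
time: 10.32
tcp_pos: [554.0, -57.1, 78.4]
tool_rot: [3.14, 0.0, 1.572]
ft_force: [0.4, -0.3, -0.4]
opening: 44.9
finger_force: 0.0
time: 10.95
tcp_pos: [554.8, -57.5, 79.1]
tool_rot: [3.138, -0.0, 1.571]
ft_force: [-1.1, 0.1, 7.5]
opening: 16.8
finger_force: 39.1
```

```bash
for i in 1 2 ; do python3 -m creep '[[0,-1.5,-0.3,0,0],[0,0,0,0,0],[0,0,0,0,0]]' | egrep 'tcp_pos|force'; done; python3 -m creep '[[0,-1,-0.3,0,0],[0,0,0,0,0],[0,0,0,0,0]]' | egrep 'tcp_pos|force'
```

```text
tcp_pos: [554.5, -58.9, 79.1]
ft_force: [-0.3, 1.4, 6.5]
finger_force: 39.2
tcp_pos: [554.2, -60.4, 79.1]
ft_force: [0.8, 1.3, 6.4]
finger_force: 39.2
tcp_pos: [553.9, -61.4, 79.1]
ft_force: [0.3, 0.5, 6.9]
finger_force: 39.2
```

```bash
for i in 1 2 3; do python3 -m creep '[[0,-1.5,-0.5,0,0],[0,0,0,0,0],[0,0,0,0,0]]' | egrep 'tcp_pos|ft_force|opening'; done
```

```text
tcp_pos: [553.4, -62.9, 79.1]
ft_force: [0.2, 0.5, 7.9]
opening: 16.6
tcp_pos: [552.9, -64.4, 79.1]
ft_force: [-0.3, 0.0, 6.4]
opening: 16.4
tcp_pos: [552.3, -65.8, 79.1]
ft_force: [-0.6, 1.1, 7.5]
opening: 16.6
```

```bash
for i in 1 2 3; do python3 -m creep '[[0,-1.5,-0.7,0,0],[0,0,0,0,0]]' | egrep 'tcp_pos|ft_force|opening'; done
```

```text
tcp_pos: [552.2, -66.0, 79.1]
ft_force: [1.4, 3.9, 7.6]
opening: 16.5
tcp_pos: [552.2, -66.1, 79.1]
ft_force: [2.5, 4.7, 6.3]
opening: 16.5
tcp_pos: [552.1, -66.2, 79.1]
ft_force: [3.1, 7.4, 7.1]
opening: 16.7
```

The stop shows clearly now: position stalls at (552.2,-66.1) with force rising. Giving a last tug, then releasing, lifting and going over the probe.

```bash
python3 -m creep '[[0,-1.2,-0.5,0,0],[0,0,0,0,0],[0,0,0,0,0]]' | egrep 'tcp_pos|ft_force'; python3 -m creep '[[45,0,0,0,0],[45,0,0,0,0],[45,0,0,0,0],[45,0,0,-40,0],[45,0,0,-50,0],[45,0,0,-50,0],[60,-52,-15,0,0],[60,-52,-15,0,0],[60,-52,-15,0,0],[60,-52,-15,0,0],[60,-45,-14,0,0],[60,0,0,0,0]]'
python3 - <<'E'
from h import *
p=eyes.camera_params("wrist");W=eyes.read_camera("wrist");cv2.imwrite("pics/w5.png",W)
S=eyes.read_camera("scene");h=cv2.cvtColor(S,cv2.COLOR_BGR2HSV);m=cv2.inRange(h,(3,60,30),(15,200,190))
for r in (246,250,254,258): c=np.where(m[r,270:320])[0]+270;print(r,c.min(),c.max())
print("pred",proj(p,np.array([476.4,-326.5,168]),True),status.observe()["tcp_pos"])
g=cv2.cvtColor(W,cv2.COLOR_BGR2HSV);k=cv2.inRange(g,(0,0,190),(180,25,255));bl=blobs(k,(230,150,400,340),40);print(bl)
for b in bl: print(plane(p,b[1],168,True).round(1),plane(p,b[1],113,True).round(1))
E
```

```text
tcp_pos: [552.0, -66.4, 79.1]
ft_force: [3.2, 8.2, 6.2]
time: 15.82
tcp_pos: [470.9, -330.2, 217.7]
tool_rot: [-3.141, 0.003, 1.562]
ft_force: [0.7, -0.0, 0.8]
opening: 60.1
finger_force: 0.0
246 276 302
250 277 302
254 277 301
258 278 301
pred [331.81282402 263.07923042] [ 473.35343947 -325.00639126  216.99995984]
[([307, 213, 13, 38, 323], [313.3, 231.3]), ([341, 213, 13, 37, 290], [346.8, 230.5]), ([319, 248, 27, 26, 509], [331.7, 260.5])]
[ 466.5 -308.1  168. ] [ 465.  -324.3  113. ]
[ 484.5 -307.8  168. ] [ 488.1 -323.9  113. ]
[ 476.3 -325.   168. ] [ 477.7 -345.9  113. ]
```

The handle top measured (476.3,-325.0), the collar agrees, and the beaker is centred one pixel nearer the stop. Descending to grip.

```bash
python3 -m creep '[[60,0,3,0,0],[60,0,0,0,0],[60,0,0,0,0]]' | grep tcp; python3 -m creep '[[50,0,0,30,0],[50,0,0,30,0],[45,0,0,29,0],[45,0,0,0,0],[45,0,0,0,0]]' ; python3 -m creep '[[0,0,0,0,0],[0,0,0,0,0],[0,0,0,0,0],[0,0,0,0,0],[0,0,0,0,0],[0,0,0,0,0]]' 60
```

```text
tcp_pos: [477.8, -323.6, 217.2]
time: 16.92
tcp_pos: [477.8, -325.0, 129.1]
tool_rot: [3.141, 0.001, 1.572]
ft_force: [0.2, -0.2, -0.4]
opening: 44.8
finger_force: 0.0
time: 17.68
tcp_pos: [477.8, -325.1, 129.5]
tool_rot: [3.14, 0.0, 1.571]
ft_force: [-1.2, -0.3, 6.6]
opening: 14.4
finger_force: 58.4
```

```bash
python3 -m creep '[[0,0,0,-10,0],[0,0,0,-20,0],[0,0,0,-30,0],[0,0,0,-30,0],[0,0,0,-30,0],[0,0,0,-30,0],[0,0,0,-15,0],[0,0,0,0,0],[0,0,0,0,0]]'; python3 -m creep '[[0,20,0,0,0],[0,45,0,0,0],[0,50,0,0,0],[0,50,0,0,0],[0,50,0,0,0],[0,50,0,0,0],[0,50,0,0,0],[0,50,0,0,0],[0,50,0,0,0],[0,35,2,0,0],[0,20,0,0,0],[0,0,0,0,0]]'
python3 -m creep '[[0,0,0,0,0],[0,0,0,0,0]]'
python3 - <<'E'
from h import *
p=eyes.camera_params("wrist");W=eyes.read_camera("wrist");cv2.imwrite("pics/w6.png",W)
S=eyes.read_camera("scene");cv2.imwrite("pics/scene6.png",S);T=eyes.read_camera("top");cv2.imwrite("pics/top6.png",T)
print(proj(p,np.array([480,145.3,144]),True),proj(eyes.camera_params("scene"),np.array([480,145,180])))
a=cv2.resize(W[0:480,120:520],(500,600));b=cv2.resize(S[140:260,240:300],(300,600),interpolation=2)
cv2.imwrite("pics/c6.png",np.hstack([a,b]))
E
```

```text
time: 18.8
tcp_pos: [476.6, -323.9, 292.1]
tool_rot: [-3.14, -0.001, 1.572]
ft_force: [0.5, 0.0, -1.3]
opening: 14.6
finger_force: 58.5
time: 20.3
tcp_pos: [478.1, 146.6, 292.8]
tool_rot: [-3.14, 0.001, 1.575]
ft_force: [1.1, 0.4, -1.4]
opening: 14.4
finger_force: 58.5
time: 20.55
tcp_pos: [478.9, 143.4, 293.3]
tool_rot: [-3.141, 0.001, 1.568]
ft_force: [0.4, 0.6, -2.4]
opening: 14.9
finger_force: 58.5
[323.2475749  220.91230546] [288.86594665 208.68610092]
```

View pics/c6.png

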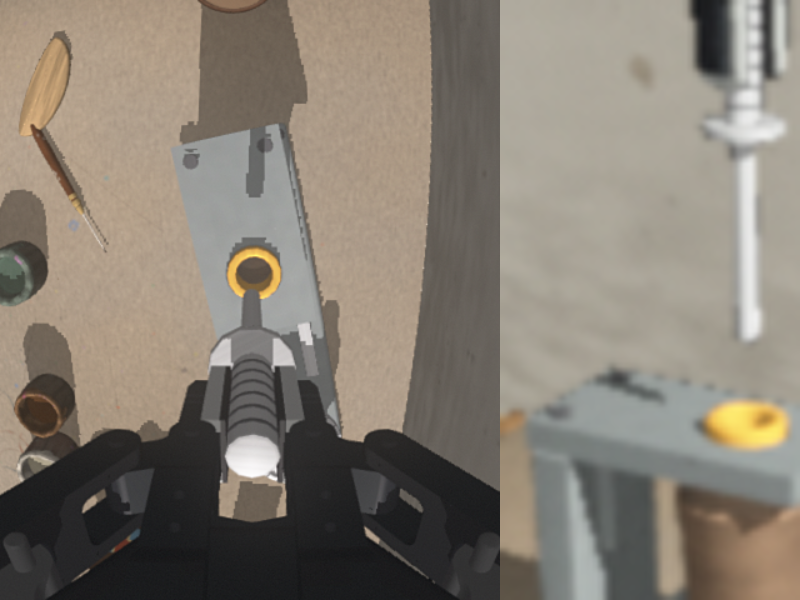

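The wrist picture (crop scaled 1.25) puts the bush at about px (323.2,218.4) and the rod tip's edge at about (320,233), with the handle top at (323,365). In the scene picture the tip is at (289.6,208) and the collar at (288.8,166). Working out the offset and tilt.

Run:
```python
from h import *
p=eyes.camera_params("wrist");ps=eyes.camera_params("scene");W=cv2.imread("pics/w6.png");s=status.observe();print(s["tcp_pos"].round(1) if hasattr(s["tcp_pos"],'round') else s["tcp_pos"])
h=cv2.cvtColor(W,cv2.COLOR_BGR2HSV);m=cv2.inRange(h,(15,120,90),(32,255,255));m[:,:280]=0;m[:,370:]=0;m[260:]=0;m[:180]=0
c=max(cv2.findContours(m,0,1)[0],key=cv2.contourArea);e=cv2.fitEllipse(cv2.convexHull(c));print("ring",e)
print("bush", plane(p,e[0],144,True).round(1), "width px*",e[1])
g=cv2.cvtColor(W,cv2.COLOR_BGR2GRAY)
for r in (230,232,234,236,240,244,248): print(r,g[r,306:336].tolist())
for n,uv,z in [("tip edge",(320,233.2),179),("htop",(323.2,364.8),332)]: print(n,plane(p,uv,z,True).round(1))
S=cv2.imread("pics/scene6.png");gs=cv2.cvtColor(S,cv2.COLOR_BGR2GRAY)
for r in (172,180,190,200,205,207,209): print(r,gs[r,280:298].tolist())
for z in (332,272,271,179): print(z,proj(ps,np.array([478.9,143.4,z])).round(1),proj(p,np.array([478.9,143.4,z]),True).round(1))
```

```text
[479.  144.3 293.4]
ring ((322.863037109375, 218.18997192382812), (42.23317337036133, 43.11859130859375), 84.25318145751953)
bush [479.8 148.5 144. ] width px* (42.23317337036133, 43.11859130859375)
230 [203, 206, 198, 194, 192, 186, 162, 133, 108, 98, 98, 100, 102, 102, 102, 103, 103, 102, 101, 102, 103, 101, 100, 101, 99, 96, 107, 147, 170, 184]
232 [151, 190, 207, 203, 198, 193, 189, 187, 182, 162, 130, 106, 100, 104, 103, 106, 102, 102, 102, 101, 99, 104, 109, 117, 132, 165, 180, 187, 192, 196]
234 [154, 159, 191, 207, 209, 206, 203, 199, 187, 148, 102, 100, 103, 103, 103, 105, 103, 102, 102, 101, 106, 151, 187, 185, 188, 193, 197, 201, 204, 205]
236 [159, 158, 157, 159, 168, 209, 215, 214, 170, 100, 97, 100, 103, 104, 105, 105, 103, 102, 104, 100, 96, 124, 173, 204, 207, 211, 215, 216, 209, 195]
240 [160, 158, 159, 161, 161, 162, 163, 153, 123, 99, 98, 102, 103, 103, 105, 106, 104, 101, 102, 101, 100, 101, 127, 159, 164, 165, 164, 166, 166, 165]
244 [162, 163, 162, 162, 164, 166, 166, 145, 112, 98, 99, 102, 103, 103, 105, 106, 104, 104, 101, 104, 100, 95, 124, 167, 164, 165, 165
[... 315 characters left out ...]
6]
180 [164, 164, 164, 165, 165, 164, 162, 174, 212, 229, 218, 163, 158, 165, 165, 165, 165, 165]
190 [161, 161, 162, 164, 163, 163, 159, 166, 205, 229, 227, 191, 169, 166, 166, 166, 165, 166]
200 [164, 163, 163, 163, 162, 161, 157, 163, 198, 226, 226, 192, 165, 159, 158, 159, 159, 159]
205 [153, 156, 156, 157, 157, 156, 145, 143, 190, 226, 234, 225, 181, 161, 159, 159, 158, 157]
207 [157, 157, 156, 156, 153, 152, 143, 140, 179, 206, 204, 174, 158, 154, 155, 156, 157, 159]
209 [158, 157, 157, 156, 154, 154, 155, 154, 152, 148, 147, 151, 153, 153, 156, 158, 160, 160]
332 [287.7 137.9] [321.7 367.8]
272 [288.2 167.2] [321.7 292.9]
271 [288.3 167.6] [321.7 292.1]
179 [289.1 209.4] [321.7 236.9]
```

```bash
python3 -m creep '[[0,1.5,0.5,5,0],[0,1.5,0.5,10,0],[0,0,0,10,0],[0,0,0,0,0],[0,0,0,0,0],[0,0,0,0,0],[0,0,0,0,0]]'
python3 - <<'E'
from h import *
import time
for i in range(3): print(np.round(status.observe()["tcp_pos"],1))
p=eyes.camera_params("wrist");W=eyes.read_camera("wrist");cv2.imwrite("pics/w7.png",W)
S=eyes.read_camera("scene");cv2.imwrite("pics/scene7.png",S);T=eyes.read_camera("top");cv2.imwrite("pics/top7.png",T)
for i in range(3): print(np.round(status.observe()["tcp_pos"],1));eyes.read_camera("top")
a=cv2.resize(W[180:260,285:365],(600,600),interpolation=2);b=cv2.resize(S[185:245,276:300],(200,500),interpolation=2);b=np.pad(b,((0,100),(0,0),(0,0)))
cv2.imwrite("pics/c7.png",np.hstack([a,b]))
h=cv2.cvtColor(W,cv2.COLOR_BGR2HSV);m=cv2.inRange(h,(15,120,90),(32,255,255));m[:,:280]=0;m[:,370:]=0;m[280:]=0;m[:160]=0
c=max(cv2.findContours(m,0,1)[0],key=cv2.contourArea);e=cv2.fitEllipse(cv2.convexHull(c));print("ring",e,plane(p,e[0],144,True).round(1))
E
```

```text
time: 21.58
tcp_pos: [480.1, 148.4, 268.6]
tool_rot: [3.141, -0.0, 1.572]
ft_force: [-0.5, 0.8, -1.4]
opening: 14.5
finger_force: 58.6
[480.1 148.4 268.6]
[480.1 148.4 268.6]
[480.1 148.4 268.6]
[480.  148.4 268.5]
[480.  148.4 268.4]
[480.  148.4 268.4]
ring ((321.2587585449219, 232.7915802001953), (45.90488052368164, 46.2859001159668), 90.82850646972656) [479.7 147.7 144. ]
```

View pics/c7.png

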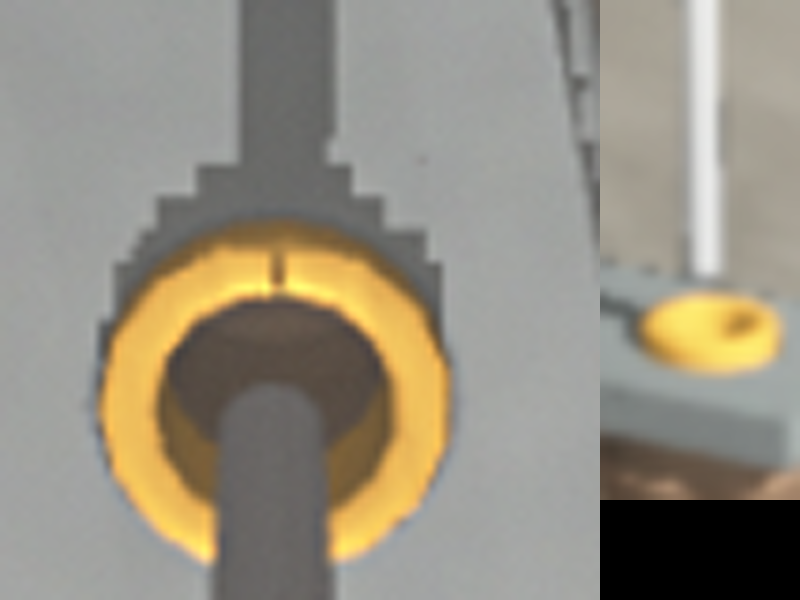

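The tip edge is at crop (270,382), so the tip centre is about px (321,237.5). The bore's mouth is centred at about px (321.7,234.4). Working out the offset.

Run:
```python
from h import *
p=eyes.camera_params("wrist");ps=eyes.camera_params("scene");pt=eyes.camera_params("top")
b=plane(p,(321.7,234.4),144,True);print("bush",b.round(1),"ring r",[np.linalg.norm(plane(p,(285+x/7.5,234.4),144,True)-b).round(1) for x in(158,393)])
for z in(153,155,157): t=plane(p,(321,237.5),z,True);print("tip",t.round(1),"corr dx,dy",(b-t)[:2].round(1),"edge-centre",(plane(p,(321,180+382/7.5),z,True)-t)[1].round(1))
W=cv2.imread("pics/w7.png");
# handle top
h=cv2.cvtColor(W,cv2.COLOR_BGR2HSV);bl=blobs(cv2.inRange(h,(0,0,190),(180,25,255)),(290,320,350,400),100);print(bl)
zt=155+152
for q in bl: print("htop",plane(p,q[1],zt,True).round(1))
# scene rod direction check
g=cv2.cvtColor(cv2.imread("pics/scene7.png"),cv2.COLOR_BGR2GRAY).astype(float)
for r in range(190,218,4):
    w=np.clip(g[r,280:297]-172,0,None);w[w<8]=0;print(r,(np.arange(280,297)*w).sum()/max(w.sum(),1))
for z in(200,155): print(proj(ps,np.r_[b[:2],z]).round(1))
print("scene bush", proj(ps,b).round(1))
hs=cv2.cvtColor(cv2.imread("pics/scene7.png"),cv2.COLOR_BGR2HSV);print(blobs(cv2.inRange(hs,(18,130,80),(32,255,255)),(270,210,305,235)))
```

```text
bush [479.8 146.4 144. ] ring r [np.float64(11.7), np.float64(11.8)]
tip [479.3 146.8 153. ] corr dx,dy [ 0.5 -0.3] edge-centre 5.0
tip [479.3 147.4 155. ] corr dx,dy [ 0.5 -1. ] edge-centre 4.9
tip [479.3 148.  157. ] corr dx,dy [ 0.5 -1.6] edge-centre 4.9
[([300, 348, 49, 52, 1423], [324.7, 370.3])]
htop [480.8 146.4 307. ]
190 288.235632183908
194 288.2440476190476
198 288.06206896551726
202 288.0845070422535
206 288.35403726708074
210 288.3483870967742
214 288.43624161073825
[288.1 199.8]
[288.5 219.3]
scene bush [288.6 224. ]
[([281, 221, 16, 8, 107], [288.7, 224.4])]
```

Offset is about (+0.5,-1) mm, well within the 7 mm clearance. Correcting and lowering.

```bash
python3 -m creep '[[0,-1,0.5,0,0],[0,0,0,0,0],[0,0,0,0,0],[0,0,0,5,0],[0,0,0,7,0],[0,0,0,8,0],[0,0,0,8,0],[0,0,0,8,0],[0,0,0,6,0],[0,0,0,4,0],[0,0,0,0,0],[0,0,0,0,0]]'
python3 - <<'E'
from h import *
p=eyes.camera_params("wrist");W=eyes.read_camera("wrist");cv2.imwrite("pics/w8.png",W)
S=eyes.read_camera("scene");cv2.imwrite("pics/scene8.png",S)
print(np.round(status.observe()["tcp_pos"],1))
a=cv2.resize(W[180:330,260:390],(520,600),interpolation=2);b=cv2.resize(S[170:245,270:305],(280,600),interpolation=2)
cv2.imwrite("pics/c8.png",np.hstack([a,b]))
E
```

```text
time: 23.38
tcp_pos: [480.6, 147.4, 222.5]
tool_rot: [3.141, -0.0, 1.572]
ft_force: [0.7, -0.6, -0.9]
opening: 14.7
finger_force: 58.6
[480.7 147.4 222.6]
```

View pics/c8.png

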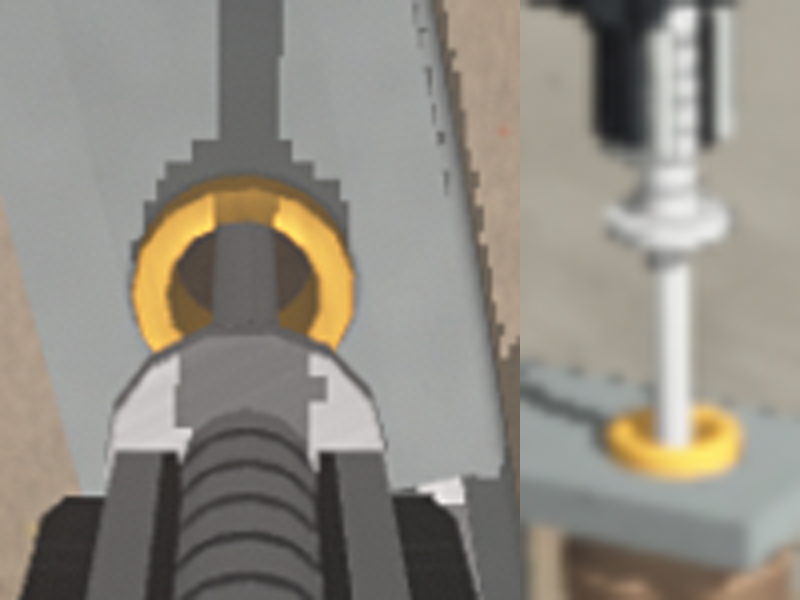

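The rod stands centred in the bore in both views (wrist crop x = 245 for both, scene crop 676 against 675) with no contact force. Lowering the rest.

```bash
python3 -m creep '[[0,0,0,5,0],[0,0,0,8,0],[0,0,0,8,0],[0,0,0,8,0],[0,0,0,7,0],[0,0,0,5,0],[0,0,0,4,0],[0,0,0,1,0],[0,0,0,0,0],[0,0,0,0,0],[0,0,0,0,0],[0,0,0,0,0]]'
python3 - <<'E'
from h import *
p=eyes.camera_params("wrist");W=eyes.read_camera("wrist");cv2.imwrite("pics/w9.png",W)
S=eyes.read_camera("scene");cv2.imwrite("pics/scene9.png",S);ps=eyes.camera_params("scene")
for z in(144,150,155,160): print(z,proj(ps,np.array([480,146.5,z])).round(1),proj(p,np.array([480,146.5,z]),True).round(1))
a=cv2.resize(W[180:330,260:390],(520,600),interpolation=2);b=cv2.resize(S[185:245,270:305],(280,480),interpolation=2)
cv2.imwrite("pics/c9.png",np.hstack([a,np.pad(b,((0,120),(0,0),(0,0)))]))
E
```

```text
time: 24.98
tcp_pos: [480.5, 147.4, 176.4]
tool_rot: [3.141, -0.0, 1.572]
ft_force: [1.0, -0.5, -1.8]
opening: 14.3
finger_force: 58.6
144 [288.7 223.9] [321.  283.7]
150 [288.6 221.4] [321.  288.7]
155 [288.6 219.3] [321. 293.]
160 [288.5 217.2] [320.9 297.5]
```

View pics/c9.png

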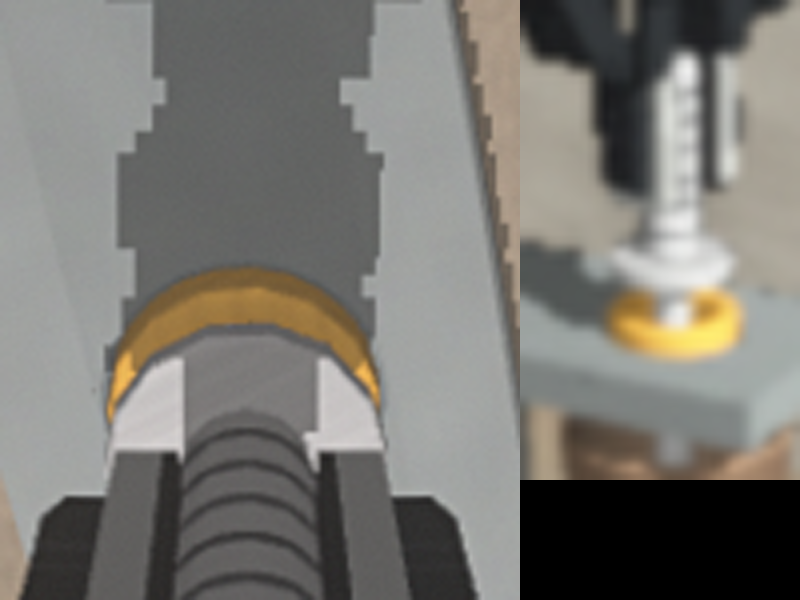

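The collar hangs about 11 mm above the bush, centred in both views with no contact force. Handing in.

```bash
python3 -c "
from workcell import ctrl
print(ctrl.hand_in())"
```

```text
the job is handed in; nothing more can be done
None
```

I wound the carriage against its stops, and the probe is held centred through the bush with its collar about 11 mm above it. I handed the job in at about 25 s; no verdict came back.

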